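# Start the bench dough roller

### The job

Get the bench dough roller running by pushing with the closed fingertips: first push its raised hopper guard all the way down shut, then press the raised half of the rocker on the grey supply box until the switch is fully over, then press the small flat start button on the push-button station fully in and let it come back out. Keep to that order, do not press the big mushroom-headed stop button, and do not lift the guard further open or lift or shift the utensils and containers on the bench.

Things in the scene. Friction and masses are not known exactly. Their poses are not given: they have to be found in the camera images.
- roller: Bench dough roller, fixed to the bench: 200 mm deep (x), 220 mm wide (y), two metal side cheeks up to 160 mm high with two metal rollers between, under a steel hopper guard; a black gap dial stands 35 mm out from its right (-y) cheek and a dough chute about 35 mm out at the back. Origin: centre of its underside on the bench; x points away from the robot side (front is -x), z up.
- guard (a joint): Hinge of the roller's steel guard, rad: 0 = fully shut (level), grows as it opens; starts raised by 0.5 to 0.9. Free edge is on the front (-x) side. Stiff hinge (friction about 0.3 N m): it stays where it is left and needs about 3 N at the free edge. Stop at 1.3.
- guard_hinge (a point): Point on the guard's hinge line, at mid width: 70 mm behind (+x) the roller's origin, 165 mm above the bench, axes as the roller's. The hinge runs along y.
- guard_press (a point): Point on the guard's upper face at mid width, where to push: 112 mm from the hinge, 5 mm above the hinge plane. The guard is a plate 180 mm wide (y), 130 mm from hinge to free edge, with a 20 mm lip turned down at the free edge. Shut, its upper face is 170 mm above the bench and nothing stands higher beside it.
- supply_box: Grey supply box, fixed to the bench, 130 mm (x) x 90 mm (y) x 50 mm high, with one large black rocker on top and a short stub on its +x end. Origin: centre of its underside. Its +x end is always the one farther from the robot side; the box stands left or right of the roller.
- rocker (a joint): Rocker switch on the supply box, rad: 0 = off (the half towards +x stands up), 0.36 = fully on (the +x half level, the other half up). It turns about the box's y axis, 60 mm above the bench at the box centre, stays where it is left and needs about 3 N.
- rocker_press (a point): Point on the top of the rocker half to press (the +x half, raised when off), 26 mm from the pivot; each half is 36 mm long, 44 mm wide. When off it lies 23 mm from the box centre, 74 mm above the bench; fully on it lies 26 mm from the centre, 65 mm above the bench, still 15 mm above the box.
- station: Push-button station, a plain metal box fixed to the bench, 170 mm (x) x 90 mm (y) x 55 mm high, with two grey buttons on top, 84 mm apart along x: start at +42 mm, stop at -42 mm. Origin: centre of its underside. The +x end, with start, is the one farther from the robot side. It stands on the other side of the roller from the supply box.
- start (a joint): Start button travel, m: 0 = out, 0.006 = fully in. Spring: 2 N to begin, 5 N fully in; springs back.
- start_top (a point): Centre of the top of the start button: a small flat round button, 30 mm across, 65 mm above the bench when out, 59 mm fully in (still 4 mm above the box). Moves with it.
- stop (a joint): Stop button travel, m: 0 = out, 0.006 = fully in; same spring. Leave it alone.
- stop_top (a point): Centre of the top of the stop button: mushroom head, 44 mm across, 86 mm above the bench. Leave it alone.
- cutter: Bystander: steel ring cutter, 70 mm across, 40 mm high, in front of the roller. Origin under its centre.
- scraper: Bystander: bench scraper lying flat, steel blade with a wooden handle, about 95 x 120 mm, 20 mm high, in front of the roller. Origin under its blade.
- mug: Bystander: metal mug, 90 mm across, 90 mm high, its handle to its own +y, left behind the boxes. Origin under its centre.
- jar: Bystander: jar with a red lid, 76 mm across, 110 mm high, right behind the boxes. Origin under its centre.
- tin: Bystander: dark loaf tin, 200 x 100 x 60 mm high, at the left. Origin under its centre.
- bowl: Bystander: white bowl, 120 mm across, 50 mm high, at the right. Origin under its centre.
- brush: Bystander: pastry brush lying at the right. Origin under its middle.
Things that resemble listed ones, but are neither listed nor needed, are in the scene too. Leave any pink look-alike of the station alone. What is shaped like the supply_box but yellow is not meant.

How it is judged:
On the way, in this order (a step that is already met when the one before it is completed fails the run):
1. guard fully shut (value of joint guard below 0.06 rad), for 0.2 s.
2. rocker fully on (value of joint rocker above 0.29 rad and value of joint guard below 0.06 rad), for 0.2 s.
3. start button pressed in (all of step 2 and value of joint start above 0.0045 m), for 0.05 s.
At the end, for the whole second after the job is handed in: Guard within 0.06 rad of shut, rocker at 0.29 rad or more, start and stop buttons both out (within 1.5 mm), every bystander within 30 mm of where it stood (all of step 2 and value of joint each of start, stop below 0.0015 m and distance of each of cutter, scraper, mug, jar, tin, bowl, brush from where it was at the start of the episode below 0.03 m); the robot touches nothing.
It fails at once if rocker tipped on before the guard was shut (value of joint rocker above 0.15 rad and value of joint guard above 0.12 rad).
It fails at once if start pressed before the guard was shut and the rocker on (value of joint start above 0.003 m and (value of joint guard above 0.12 rad or value of joint rocker below 0.25 rad)).
It fails at once if stop button pressed (value of joint stop above 0.003 m).
It fails at once if guard lifted further open (value of joint guard above 1.05 rad).
It fails at once if a bystander lifted or shifted (distance of any of cutter, scraper, mug, jar, tin, bowl, brush from where it was at the start of the episode above 0.03 m).
It also fails if it takes over 54 s, if anything falls off the work surface, if the arm or the gripper's body presses on something with over 40 N, if the wrist force passes 120 N, or if a joint passes its speed limit or range.

### The arm

A 6-joint arm with a two-finger parallel gripper is mounted at the origin on the work surface. World frame = base frame: x ahead of the robot, y to its left, z up, the work surface at z = 0. Lengths are in m, angles in rad, forces in N, time in s.
With the tool pointing down it reaches from about 0.375 to 0.75 m from the base axis. Payload 9 kg.
Tool frame: the origin (TCP) lies between the finger pads; the fingertips stand r.tip_reach ahead of it and the grasp point (between the pads) lies 6 mm ahead of it (r.tip_reach is the distance from the TCP to the fingertips, in m); z points along the fingers, y is the direction in which the jaws open and shut (so a half turn about z gives the same grasp; the last joint's range is limited). The gripper opens to 85 mm and grips with 20 to 120 N. Pads are 22 mm wide; open, the fingers measure 114 mm over their backs; the gripper's body (76 mm by 85 mm) begins 54 mm behind the grasp point. The pads swing forward as they close: fully open they stand 13 mm farther back than shut.
Start: joints at [-1.397, 0.104, 0.097, 1.564, 0, 1.353], TCP at [0.229, -0.555, 0.256] pointing down, gripper open.
Joint ranges: [-2.99, 2.99], [-0.84, 1.86], [-1.1, 1.16], [-1.84, 2.11], [-1.51, 1.56], [-3.14, 3.14]. Speed limits (rad/s): [2.22, 2.22, 2.57, 3.14, 3.14, 3.14].

### API

Orientations are given as a rotation vector (axis times angle).
In Python, from bench import r, get_image gives the robot as it stands.
- The arm moves only by the tool servo_tool, never from a script. Its argument "increments" is text: rows parted by semicolons, each of 5 numbers parted by spaces: the opening, from 0 (shut) to 1 (fully open), then the shift along the tool's x, y, z in cm, then the turn about the tool's z in rad. In form: gripper tx ty tz spin; .... A call has exactly 10 rows; each row is the pose to reach, as a shift and turn from the pose commanded when the call began, along the tool's axes at that moment; what a row does not reach only later rows make up. A row lasts 1/12 s, in which the tool goes at most 41.7 mm and 7.16 degrees, less where a joint would pass 70% of its speed; a pose out of reach is approached as far as the arm can. A call with a gripper value outside its range is refused whole. The fingers move at their own pace and stop on an object; "squeeze" is the grip in N (left out, the last holds). Time passes only in rows, so rows that repeat a pose let the fingers close, or fill a call up. It gives the time, the measured TCP pose, the force and the opening at its end, in the units of the state.
- r.get_obs(): the state, without advancing time (a new reading comes with each control period).
- get_image(name): name is "scene" or "top" or "wrist"; returns a dict with "color" (480x640x3 uint8, red, green, blue), "K" (3x3 intrinsics, pixels), "R" (3x3) and "t" (3): a world point X has camera coordinates R X + t. Camera axes: x right, y down, z forward; pixel columns grow to the right and rows downward; lengths in m; the calibration is good to about 2 mm. A picture is of the moment at which its call begins. There is no depth.
- r.hand_in(): hands the job in, once; it reports no verdict.
The state is a dict: "time_s": time; "qpos": joint angles; "qvel": joint speeds; "joint_torque": joint torques, N m; "tool_pos": TCP position; "orientation": TCP orientation; "contact_force": force on the tool from outside, world axes, zero at the start; "moment": the same for the moment, N m; "grip_width": finger opening in m.
Only numpy, scipy, OpenCV 4.12 (cv2) and the standard library are available. Lean on these libraries where they do the work, as an engineer would, in place of code of your own. Each camera call takes 0.05 s, during which the arm holds its last target. There are 200 camera calls.

## Working session

There is one attempt and no reset: what is moved stays moved. The work goes in short steps, Python scripts to look and compute and a tool call to move; the robot and the scene stay as the last step left them, time stands still between calls to the robot, and variables do not carry over. Pictures are saved under pics/ and viewed, about 8 in all and at most 12, crops included, and the job is handed in when it is done.

Besides the shell and the picture viewer there is one more tool, called after "Call:" as name(argument=value, ...) on one line, values as JSON. servo_tool: Moves the arm, as the interface text tells. Its arguments: {"type":"object","properties":{"increments":{"type":"string"},"squeeze":{"type":"number"}},"required":["increments"]}

```bash
mkdir -p pics; ls; cat > h.py <<'E'
import numpy as np,cv2
from bench import r,get_image
def ray(im,u,v,z):
    d=im["R"].T@np.linalg.inv(im["K"])@np.array([u,v,1.]); c=-im["R"].T@im["t"]
    return c+d*(z-c[2])/d[2]
def proj(im,X):
    p=im["K"]@(im["R"]@np.array(X,float)+im["t"]); return p[:2]/p[2]
E
python3 - <<'E'
from h import *
import pickle
for n in("top","scene"):
    im=get_image(n);cv2.imwrite(f"pics/{n}1.png",im["color"][:,:,::-1]);pickle.dump(im,open(n+".pkl","wb"))
    print(n,-im["R"].T@im["t"])
print(r.tip_reach,r.get_obs())
E
```

```text
pics
top [ 0.3770087  -0.00787203  1.51978961]
scene [1.50541978 1.18328462 1.30213765]
0.025 {'time_s': 0.1, 'qpos': array([-1.39670035e+00,  1.04671662e-01,  9.65693482e-02,  1.56388028e+00,
       -4.03928150e-05,  1.35309870e+00]), 'qvel': array([-0.00063472, -0.00281225,  0.00281872,  0.00124256, -0.00017138,
        0.00136591]), 'joint_torque': array([ 6.83461956e-03, -5.58209717e+01,  5.04717600e+01,  1.30441718e-02,
       -1.52268062e-04,  8.85906388e-06]), 'tool_pos': array([ 0.22906199, -0.55427672,  0.25559355]), 'orientation': array([-3.08034082e+00, -6.11268281e-01,  2.28049384e-05]), 'contact_force': array([ 0.66691272, -0.52750882, -0.45094505]), 'moment': array([ 0.01164897, -0.02556929, -0.02904714]), 'grip_width': 0.0854002234090112}
```

View pics/top1.png

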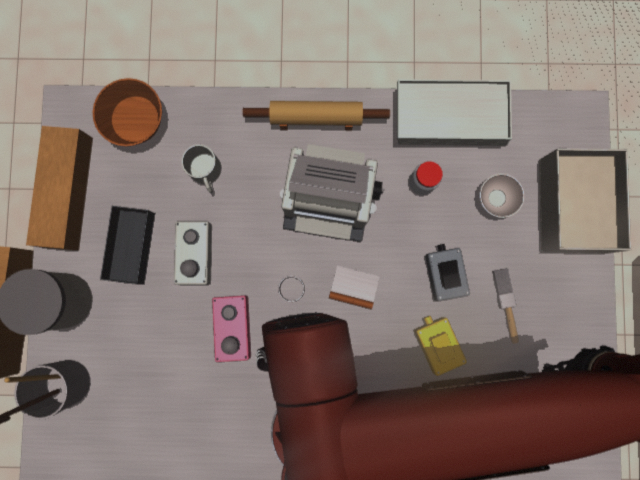

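View pics/scene1.png

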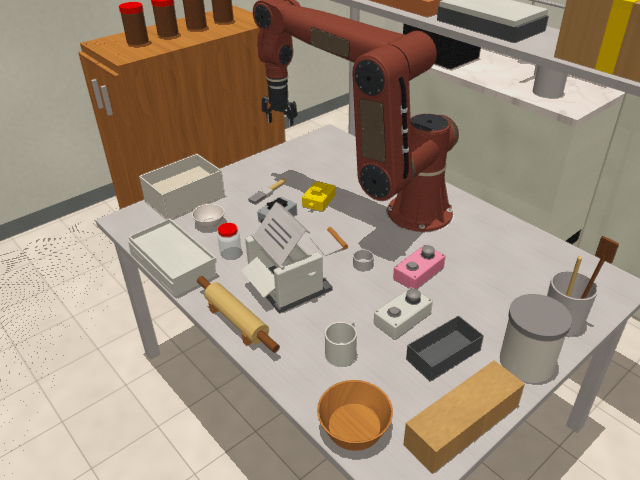

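The top view shows the roller at about (330,193), with the white station at (192,253), start at (191,237) and stop at (190,268). A pink look-alike is at (231,328). The grey supply box is at (448,273) and a yellow look-alike at (440,346). The targets are the white station, because it's the plain metal one, and the grey box. I'll confirm both in one enlarged crop.

```bash
python3 - <<'E'
from h import *
import pickle
im=pickle.load(open("top.pkl","rb"))
c=im["color"][140:310,165:475,::-1]
cv2.imwrite("pics/crop1.png",cv2.resize(c,None,fx=2.58,fy=2.58,interpolation=cv2.INTER_CUBIC))
E
```

```text
(no output)
```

View pics/crop1.png

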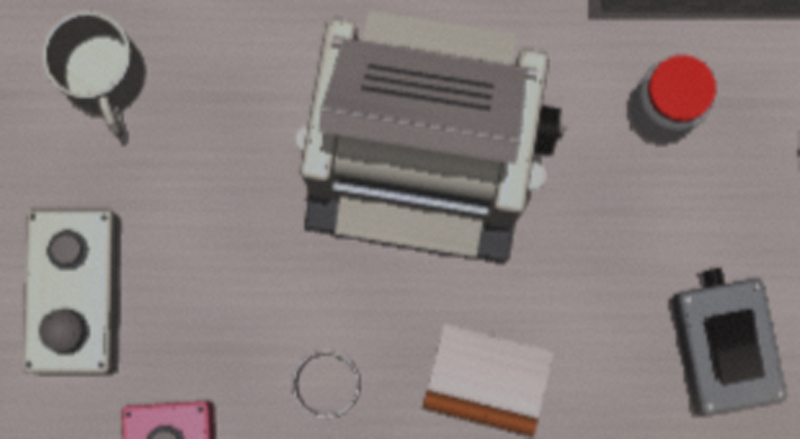

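The crop confirms the choice: white station with the small start at crop (67,250) and the mushroom stop at (64,331), and grey supply box with its rocker at about (735,347) and its stub at the far end. The roller's guard is raised.

```bash
python3 - <<'E'
from h import *
import pickle
im=pickle.load(open("top.pkl","rb")); np.set_printoptions(precision=4,suppress=True)
W=lambda x,y,z: ray(im,165+(x+.5)/2.58-.5,140+(y+.5)/2.58-.5,z)
def dump(name,pts,z):
    P=np.array([W(*p,z) for p in pts]); print(name,"mean",P.mean(0)[:2]); print(P[:,:2].tolist() and P[:,:2])
    return P
st=W(67,250,.065);sp=W(64,331,.086);print("start",st,"stop",sp,np.linalg.norm((st-sp)[:2]),"yaw",np.arctan2(*(st-sp)[[1,0]]))
P=dump("station",[(28,210),(112,210),(115,374),(25,374)],.055)
P=dump("box",[(675,292),(762,278),(785,402),(697,414)],.05);d=P[0]+P[1]-P[2]-P[3];print("yaw",np.arctan2(d[1],d[0]))
P=dump("rocker",[(706,318),(752,310),(763,377),(717,385)],.067)
P=dump("cheeks",[(328,18),(548,55),(525,208),(303,178)],.16);d=P[0]+P[1]-P[2]-P[3];print("yaw",np.arctan2(d[1],d[0]))
P=dump("base front",[(305,230),(505,262)],.01)
P=dump("guard free",[(325,105),(522,138)],.24)
print("dist pads", [W(*p,.02)[:2] for p in [(325,385),(487,380)]])
# scene view check
s=pickle.load(open("scene.pkl","rb"))
print("scene start proj",proj(s,st))
E
```

```text
start [0.5139 0.3462 0.065 ] stop [0.43   0.3412 0.086 ] 0.0840319939478705 yaw 0.06011213395427348
station mean [0.4719 0.344 ]
[[0.5559 0.3907]
 [0.5571 0.3034]
 [0.3879 0.2947]
 [0.3865 0.3872]]
box mean [ 0.426  -0.3346]
[[ 0.4809 -0.2788]
 [ 0.4966 -0.3681]
 [ 0.3701 -0.3905]
 [ 0.3565 -0.3009]]
yaw 0.17536580661176454
rocker mean [ 0.4243 -0.3356]
[[ 0.4537 -0.307 ]
 [ 0.4625 -0.3535]
 [ 0.3949 -0.3641]
 [ 0.3862 -0.3178]]
cheeks mean [ 0.6413 -0.0193]
[[ 0.7349  0.077 ]
 [ 0.701  -0.1366]
 [ 0.5516 -0.1154]
 [ 0.5777  0.098 ]]
yaw -0.1366196007747385
base front mean [ 0.5285 -0.0001]
[[ 0.5441  0.1063]
 [ 0.513  -0.1065]]
guard free mean [ 0.6192 -0.0164]
[[ 0.6332  0.0732]
 [ 0.6052 -0.1059]]
dist pads [array([0.3801, 0.0812]), array([ 0.388 , -0.0881])]
scene start proj [393.4997 309.6995]
```

Call:
servo_tool(increments="0 0 0 -4 -0.12; 0 0 0 -8 -0.24; 0 0 0 -12 -0.36; 0 0 0 -12 -0.48; 0 0 0 -12 -0.6; 0 0 0 -12 -0.72; 0 0 0 -12 -0.84; 0 0 0 -12 -0.96; 0 0 0 -12 -1.08; 0 0 0 -12 -1.18", squeeze=40)

```text
time_s: 0.93
tool_pos: [0.2291, -0.5545, 0.3758]
orientation: [-2.213, -2.229, -0.001]
contact_force: [-0.3, -0.2, -0.2]
grip_width: -0.0002
```

Call:
servo_tool(increments="0 3 2 0 0; 0 6 4 0 0; 0 9 6 0 0; 0 12 8.5 0 0; 0 15 10.5 0 0; 0 18 13 0 0; 0 21 15 0 0; 0 24 17 0 0; 0 27 19.5 0 0; 0 30 21.5 0 0")

```text
time_s: 1.77
tool_pos: [0.4448, -0.2526, 0.376]
orientation: [-2.22, -2.222, -0.0]
contact_force: [0.3, -0.2, 0.2]
grip_width: -0.0001
```

Call:
servo_tool(increments="0 3 2 0 0; 0 6 4 0 0; 0 9 6.5 0 0; 0 12 8.5 0 0; 0 15 11 0 0; 0 18 13 0 0; 0 21 15 0 0; 0 23 17 0 0; 0 24 17.5 0 0; 0 24 17.5 0 0")

```text
time_s: 2.6
tool_pos: [0.6192, -0.012, 0.3751]
orientation: [-2.216, -2.225, 0.001]
contact_force: [0.6, 0.1, -0.2]
grip_width: 0.0
```

```bash
python3 - <<'E'
from h import *
import pickle
a=get_image("scene");b=get_image("wrist");pickle.dump(b,open("w.pkl","wb"));pickle.dump(a,open("s2.pkl","wb"))
A=cv2.resize(a["color"][180:310,220:350],(450,450),interpolation=cv2.INTER_CUBIC);B=cv2.resize(b["color"],(340,255))
o=np.zeros((450,800,3),np.uint8);o[:,:450]=A;o[:255,455:795]=B
cv2.imwrite("pics/m2.png",o[:,:,::-1]);print(r.get_obs()["tool_pos"],r.get_obs()["qpos"])
E
```

```text
[ 0.61829867 -0.01435004  0.37595777] [-2.34107066e-01  2.37071842e-01  4.65512798e-01  1.80001938e+00
 -4.63780105e-04  1.33510149e+00]
```

View pics/m2.png

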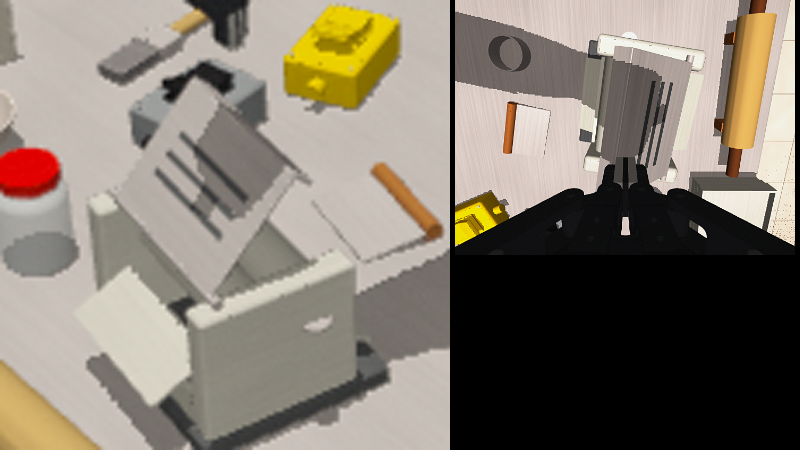

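The left half shows the raised guard with its free-edge corners at crop (210,75) and (298,175), well clear below the tool. I'll work out its angle from these.

```bash
python3 - <<'E'
from h import *
import pickle
np.set_printoptions(precision=3,suppress=True)
s=pickle.load(open("s2.pkl","rb"));t=pickle.load(open("top.pkl","rb"))
k=130/450
P=[(220+a*k,180+b*k) for a,b in [(210,75),(298,175),(115,195),(215,303)]]
q=[(165+a/2.58,140+b/2.58) for a,b in [(522,138),(325,105)]]
for i in(0,1):
    M=[np.linalg.inv(1*np.eye(3))@x for x in []]
    Pm=[im["K"]@np.c_[im["R"],im["t"]] for im in(s,t)]
    X=cv2.triangulatePoints(Pm[0],Pm[1],np.array(P[i]),np.array(q[i]));print("tri free",(X[:3]/X[3]).T)
print("hinge corners",ray(s,*P[2],.17),ray(s,*P[3],.17))
y=-.145;o=np.array([.6275,-.0145]);R=np.array([[np.cos(y),-np.sin(y)],[np.sin(y),np.cos(y)]])
for th in(.6,.7,.8,.9):
    for w in(-.09,.09):
        l=R@np.array([.07-.13*np.cos(th)+.005*-np.sin(th)*-1*-1,w])+o
        print(th,w,proj(s,[*l,.165+.13*np.sin(th)+.005*np.cos(th)]),P[0 if w<0 else 1])
E
```

```text
tri free [[ 0.591 -0.097  0.268]]
tri free [[0.624 0.075 0.263]]
hinge corners [ 0.685 -0.11   0.17 ] [0.713 0.073 0.17 ]
0.6 -0.09 [281.8   205.788] (280.6666666666667, 201.66666666666666)
0.6 0.09 [311.808 233.82 ] (306.08888888888885, 230.55555555555554)
0.7 -0.09 [279.58  203.889] (280.6666666666667, 201.66666666666666)
0.7 0.09 [309.595 231.939] (306.08888888888885, 230.55555555555554)
0.8 -0.09 [277.07  202.304] (280.6666666666667, 201.66666666666666)
0.8 0.09 [307.07  230.392] (306.08888888888885, 230.55555555555554)
0.9 -0.09 [274.292 201.053] (280.6666666666667, 201.66666666666666)
0.9 0.09 [304.255 229.2  ] (306.08888888888885, 230.55555555555554)
```

Call:
servo_tool(increments="0 0 0 3 0; 0 0 0 6 0; 0 0 0 9 0; 0 0 0 10.3 0; 0 0 -0.5 11 0; 0 0 -1.1 11.8 0; 0 0 -1.6 12.5 0; 0 0 -2.1 13.2 0; 0 0 -2.5 13.8 0; 0 0 -2.5 13.8 0")

```text
time_s: 3.53
tool_pos: [0.5923, -0.0153, 0.2375]
orientation: [-2.222, -2.22, 0.001]
contact_force: [-0.1, -0.1, -1.1]
grip_width: -0.0002
```

Call:
servo_tool(increments="0 0.1 -0.2 0.8 0; 0 0.1 -0.3 1.6 0; 0 0.2 -0.4 2.4 0; 0 0.2 -0.4 3 0; 0 0.2 -0.5 3.6 0; 0 0.2 -0.5 4.1 0; 0 0.2 -0.5 4.4 0; 0 0.2 -0.5 4.4 0; 0 0.2 -0.5 4.4 0; 0 0.2 -0.5 4.4 0")

```text
time_s: 4.37
tool_pos: [0.5884, -0.012, 0.195]
orientation: [2.22, 2.223, -0.0]
contact_force: [-5.3, 1.0, 8.0]
grip_width: -0.0002
```

Call:
servo_tool(increments="0 0 0 0.1 0; 0 0 0 0.2 0; 0 0 0 0.3 0; 0 0 0 0.4 0; 0 0 0 0.4 0; 0 0 0 0.4 0; 0 0 0 0.4 0; 0 0 0 0.4 0; 0 0 0 0.4 0; 0 0 0 0.4 0")

```text
time_s: 5.2
tool_pos: [0.5885, -0.012, 0.1947]
orientation: [2.218, 2.221, 0.002]
contact_force: [-16.3, 2.6, 32.5]
grip_width: -0.0001
```

```bash
python3 - <<'E'
from h import *
a=get_image("scene");b=get_image("top")
o=np.zeros((450,800,3),np.uint8);o[:,:450]=cv2.resize(a["color"][180:310,220:350],(450,450),interpolation=cv2.INTER_CUBIC)
o[:340,455:795]=cv2.resize(b["color"][130:260,260:390],(340,340))
cv2.imwrite("pics/m3.png",o[:,:,::-1])
E
```

```text
(no output)
```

View pics/m3.png

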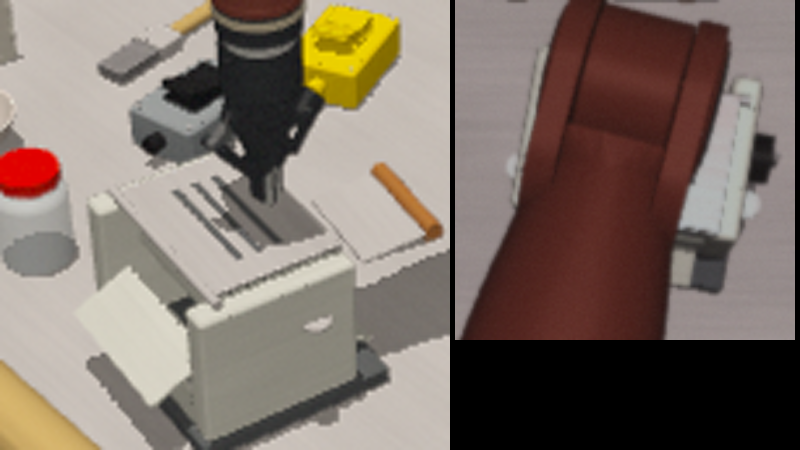

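The guard lies level: the tip is at 0.1697 m against a hard stop, with 32 N on it. Next is the rocker.

Call:
servo_tool(increments="0 0 0 -3 0; 0 0 0 -6 0; 0 0 0 -9 0; 0 -2.5 -1 -11 0; 0 -6 -2.5 -11 0; 0 -9.5 -4 -11 0; 0 -13 -5.5 -11 0; 0 -16 -7 -11 0; 0 -19.5 -8.5 -11 0; 0 -23 -10 -11 0")

```text
time_s: 6.13
tool_pos: [0.488, -0.2436, 0.3001]
orientation: [2.219, 2.223, 0.0]
contact_force: [1.5, -0.3, -0.3]
grip_width: -0.0001
```

Call:
servo_tool(increments="0 -3 -1.3 0 0; 0 -6 -2.5 0 0; 0 -8 -3.2 0 0; 0 -8.8 -3.7 0 0; 0 -8.8 -3.7 4 0; 0 -8.8 -3.7 8 0; 0 -8.8 -3.7 11 0; 0 -8.8 -3.7 13 0; 0 -8.8 -3.7 14 0; 0 -8.8 -3.7 14 0")

```text
time_s: 6.97
tool_pos: [0.4513, -0.3289, 0.1579]
orientation: [-2.217, -2.221, -0.001]
contact_force: [-0.5, -0.2, -0.1]
grip_width: -0.0001
```

Call:
servo_tool(increments="0 0 0 2 0; 0 0 0 4 0; 0 0 0 5 0; 0 0 0 5.7 0; 0 0 0 6.3 0; 0 0 0 6.8 0; 0 0 0 7.1 0; 0 0 0 7.1 0; 0 0 0 7.1 0; 0 0 0 7.1 0")

```text
time_s: 7.8
tool_pos: [0.4522, -0.3308, 0.09]
orientation: [2.22, 2.222, -0.001]
contact_force: [1.8, -0.5, 3.7]
grip_width: 0.0001
```

Call:
servo_tool(increments="0 0 0 0.1 0; 0 0 0 0.2 0; 0 0 0 0.3 0; 0 0 0 0.3 0; 0 0 0 0.3 0; 0 0 0 0.3 0; 0 0 0 0.3 0; 0 0 0 0.3 0; 0 0 0 0.3 0; 0 0 0 0.3 0")

```text
time_s: 8.63
tool_pos: [0.4524, -0.331, 0.0895]
orientation: [2.218, 2.221, -0.001]
contact_force: [-4.9, 6.6, 23.8]
grip_width: -0.0
```

Call:
servo_tool(increments="0 0 0 -3 0; 0 0 0 -6 0; 0 0 0 -10 0; 0 0 0 -14 0; 0 2 0 -18 0; 0 5 0 -22 0; 0 9 0.5 -22 0; 0 12.5 1 -22 0; 0 16 1.5 -22 0; 0 20 2 -22 0")

```text
time_s: 9.47
tool_pos: [0.4713, -0.1292, 0.3064]
orientation: [2.221, 2.221, -0.001]
contact_force: [0.7, 0.2, -0.4]
grip_width: 0.0001
```

```bash
python3 - <<'E'
from h import *
a=get_image("scene");b=get_image("top")
o=np.zeros((400,800,3),np.uint8);o[:,:400]=cv2.resize(a["color"][180:290,230:340],(400,400),interpolation=cv2.INTER_CUBIC)
o[:,400:]=cv2.resize(b["color"][180:320,380:520],(400,400),interpolation=cv2.INTER_CUBIC)
cv2.imwrite("pics/m4.png",o[:,:,::-1]);print(r.get_obs()["tool_pos"],r.get_obs()["contact_force"])
E
```

```text
[ 0.4716791  -0.12568303  0.3068302 ] [ 0.29026744 -0.84327826 -0.45879705]
```

View pics/m4.png

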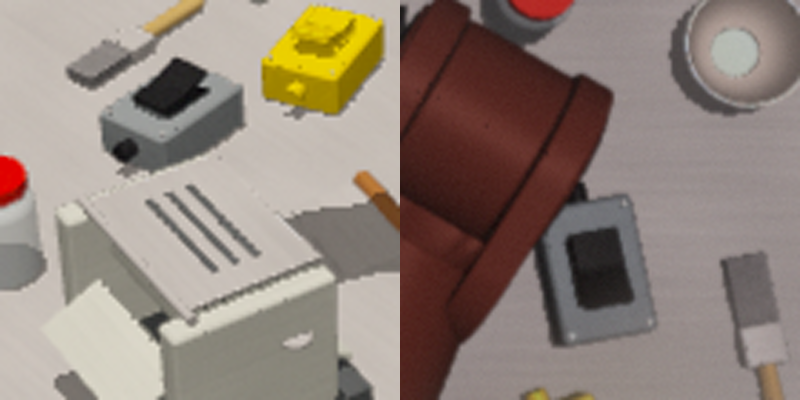

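The guard is shut at crop (200,250). The rocker's robot-side half is now up at (185,80) and its +x half lies level, so it's on. Next is the start button.

Call:
servo_tool(increments="0 3 0.2 0 0; 0 6.5 0.5 0 0; 0 10 1 0 0; 0 13.5 1.2 0 0; 0 17 1.5 0 0; 0 20.5 2 0 0; 0 24 2.2 0 0; 0 27.5 2.5 0 0; 0 31 2.8 0 0; 0 34.5 3 0 0")

```text
time_s: 10.4
tool_pos: [0.5012, 0.2159, 0.3059]
orientation: [2.221, 2.222, -0.002]
contact_force: [0.9, 0.1, -0.1]
grip_width: -0.0002
```

Call:
servo_tool(increments="0 3.5 0.3 0 0; 0 7 0.6 0 0; 0 10 1 0 0; 0 12 1.2 0 0; 0 12.5 1.2 0 0; 0 12.5 1.2 4 0; 0 12.5 1.2 8 0; 0 12.5 1.2 11 0; 0 12.5 1.2 13 0; 0 12.5 1.2 13 0")

```text
time_s: 11.23
tool_pos: [0.5108, 0.3376, 0.1706]
orientation: [-2.219, -2.22, 0.013]
contact_force: [-0.1, -1.5, -0.9]
grip_width: -0.0002
```

```bash
python3 - <<'E'
from h import *
a=get_image("scene");b=get_image("wrist")
o=np.zeros((400,800,3),np.uint8);o[:,:400]=cv2.resize(a["color"][220:340,330:450],(400,400),interpolation=cv2.INTER_CUBIC)
o[:300,400:]=cv2.resize(b["color"],(400,300))
cv2.imwrite("pics/m5.png",o[:,:,::-1]);print(r.get_obs()["tool_pos"])
E
```

```text
[0.51307566 0.33876977 0.1763432 ]
```

View pics/m5.png

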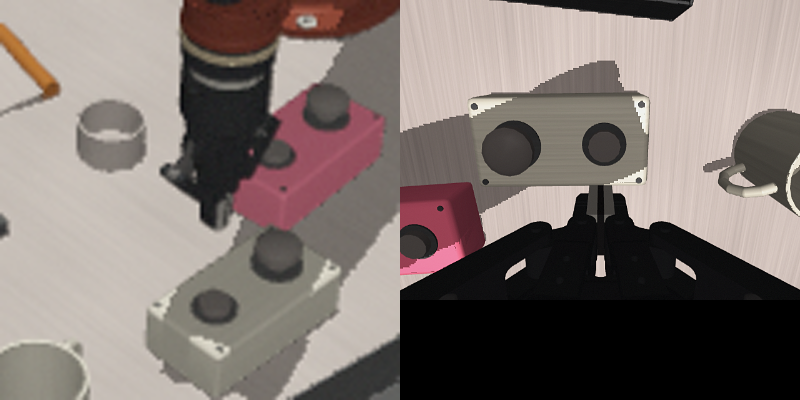

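The tool is lined up with the small start button at wrist crop (604,144) on the white station. The mushroom stop is off to the side at (508,150). I'll descend with a small y correction.

Call:
servo_tool(increments="0 0.4 0 2 0; 0 0.7 0 4 0; 0 0.7 0 6 0; 0 0.7 0 7 0; 0 0.7 0 7.5 0; 0 0.7 0 7.5 0; 0 0.7 0 7.5 0; 0 0.7 0 7.5 0; 0 0.7 0 7.5 0; 0 0.7 0 7.5 0")

```text
time_s: 12.17
tool_pos: [0.5137, 0.3469, 0.1023]
orientation: [2.22, 2.222, 0.002]
contact_force: [0.5, -0.1, 0.2]
grip_width: -0.0
```

Call:
servo_tool(increments="0 0 0 0.4 0; 0 0 0 0.8 0; 0 0 0 1.2 0; 0 0 0 1.5 0; 0 0 0 1.8 0; 0 0 0 1.95 0; 0 0 0 1.95 0; 0 0 0 1.95 0; 0 0 0 1.95 0; 0 0 0 1.95 0")

```text
time_s: 13.0
tool_pos: [0.5134, 0.3468, 0.0839]
orientation: [2.22, 2.222, 0.001]
contact_force: [-7.0, -3.9, 18.7]
grip_width: 0.0001
```

Tip at 0.0589 m with 19 N on it: the button is against its stop. I'll lift off.

Call:
servo_tool(increments="0 0 0 -2 0; 0 0 0 -5 0; 0 0 0 -9 0; 0 0 0 -13 0; 0 0 0 -17 0; 0 -3 0 -20 0; 0 -6 0 -22 0; 0 -9 0 -22 0; 0 -11 0 -22 0; 0 -11 0 -22 0")

```text
time_s: 13.83
tool_pos: [0.5138, 0.2337, 0.3021]
orientation: [2.223, 2.219, -0.0]
contact_force: [-0.3, -0.4, -0.3]
grip_width: -0.0
```

```bash
python3 - <<'E'
from h import *
a=get_image("scene");b=get_image("top")
o=np.zeros((450,800,3),np.uint8);o[:,:490]=cv2.resize(a["color"][170:370,230:450],(490,450),interpolation=cv2.INTER_CUBIC)
o[:300,495:795]=cv2.resize(b["color"][150:350,100:300],(300,300))
cv2.imwrite("pics/m6.png",o[:,:,::-1]);print(r.get_obs()["tool_pos"],r.get_obs()["contact_force"])
E
```

```text
[0.51341322 0.23619422 0.30151523] [-0.15878845  0.32167493  0.48528927]
```

View pics/m6.png

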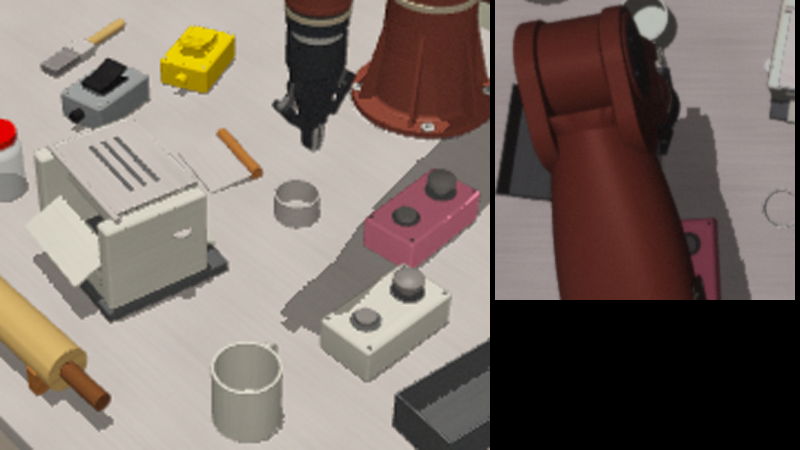

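The guard is shut, the rocker is on, and start at (366,318) stands back out. Stop is untouched and the arm is clear of everything.

```bash
python3 -c "
from bench import r
print(r.hand_in())"
```

```text
the job is handed in; nothing more can be done
None
```

I shut the guard, switched the rocker fully on, and pressed and released the start button, in that order. I handed the job in at about 14 s; the hand-in gives no verdict.

| Step | Fingertip height at the end of the push | Force up on the tool |
|---|---|---|
| Guard shut | about 0.170 m | 32 N |
| Rocker on | about 0.065 m | 24 N |
| Start fully in | about 0.059 m | 19 N |

All three heights match the values given for the finished positions.

The last picture shows the guard level, the rocker's robot-side half up, and the start button back out. The stop button was not touched. The utensils and containers I could see looked unmoved, but I judged that by eye and the last picture did not show the bowl. The gripper was clear of everything, with under 1 N on it. No check failed or disagreed.

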